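# Sweep three couplings through the gate into the feed slot

## Task

Sweep the three loose shaft couplings one after another, in any order, through the gate between the splayed wings of the low dark steel guide, until all three stand in a row in its slot, each wholly past the gate. Only push them gently along the bench with the fingers: do not grip, lift or topple them. Leave the other tools and parts on the bench where they are.

Things in the scene. Friction and masses are not known exactly. Their poses are not given: they have to be found in the camera images.
- guide: low open-topped dark steel guide fixed to the bench, 10 mm high, no floor. Origin: middle of the gate (slot entrance) at bench level; x points through the gate into the slot, z up. Slot: x = 0 to 150 mm, 48 mm wide, rails 8 mm thick, end stop. Two wings splay at 45 degrees before the gate, from x = 0, y = +-24 mm to x = -43, y = +-66 mm. Couplings in the slot are pushed on by the next
- slot_end (a point): middle of the inner face of the slot's end stop at bench level, 150 mm past the gate; three couplings in a row leave 30 mm to spare. Right of the work a stiff orange cable loops over the bench, in world y below 0.19 m and up to 0.17 m high: keep the fingers clear of it
- coupling_1: plain turned shaft-coupling half standing upright: grey metal cylinder 40 mm in diameter, 35 mm tall, about 0.2 kg, with a bore in its flat top; origin at the centre of its underside, z up. It slides on the bench without tipping when pushed at half height or lower. The three are alike
- coupling_2: plain turned shaft-coupling half standing upright: grey metal cylinder 40 mm in diameter, 35 mm tall, about 0.2 kg, with a bore in its flat top; origin at the centre of its underside, z up. It slides on the bench without tipping when pushed at half height or lower. The three are alike
- coupling_3: plain turned shaft-coupling half standing upright: grey metal cylinder 40 mm in diameter, 35 mm tall, about 0.2 kg, with a bore in its flat top; origin at the centre of its underside, z up. It slides on the bench without tipping when pushed at half height or lower. The three are alike
- dsub_hood: bystander: small cream and grey connector hood, 50x31x14 mm, lying outside the slot, left of it; origin at the centre of its underside
- usb_stick: bystander: black usb stick, 18x52x8 mm, lying outside the slot, left of it, near the connector hood; origin at the centre of its underside
- screwdriver_yellow: bystander: screwdriver with yellow handle, 179 mm long, 24 mm high, behind and right of the guide; origin under its middle
There are look-alikes about, which are no part of the job. What is shaped like the coupling_2 but red is not meant.

How it is judged:
On the way, in this order (a step that is already met when the one before it is completed fails the run):
1. one coupling has been pushed wholly through the gate into the slot (((x of coupling_1 in the frame of guide between 0.015 and 0.14 m and y of coupling_1 in the frame of guide between -0.01 and 0.01 m and height (world z) of coupling_1 below 0.006 m) or (x of coupling_2 in the frame of guide between 0.015 and 0.14 m and y of coupling_2 in the frame of guide between -0.01 and 0.01 m and height (world z) of coupling_2 below 0.006 m) or (x of coupling_3 in the frame of guide between 0.015 and 0.14 m and y of coupling_3 in the frame of guide between -0.01 and 0.01 m and height (world z) of coupling_3 below 0.006 m))), for 0.2 s.
2. a second coupling has followed it through the gate ((((x of coupling_1 in the frame of guide between 0.015 and 0.14 m and y of coupling_1 in the frame of guide between -0.01 and 0.01 m and height (world z) of coupling_1 below 0.006 m) and (x of coupling_2 in the frame of guide between 0.015 and 0.14 m and y of coupling_2 in the frame of guide between -0.01 and 0.01 m and height (world z) of coupling_2 below 0.006 m)) or ((x of coupling_1 in the frame of guide between 0.015 and 0.14 m and y of coupling_1 in the frame of guide between -0.01 and 0.01 m and height (world z) of coupling_1 below 0.006 m) and (x of coupling_3 in the frame of guide between 0.015 and 0.14 m and y of coupling_3 in the frame of guide between -0.01 and 0.01 m and height (world z) of coupling_3 below 0.006 m)) or ((x of coupling_2 in the frame of guide between 0.015 and 0.14 m and y of coupling_2 in the frame of guide between -0.01 and 0.01 m and height (world z) of coupling_2 below 0.006 m) and (x of coupling_3 in the frame of guide between 0.015 and 0.14 m and y of coupling_3 in the frame of guide between -0.01 and 0.01 m and height (world z) of coupling_3 below 0.006 m)))), for 0.2 s.
At the end, for the whole second after the job is handed in: All three couplings stand upright on the bench inside the guide's slot, at rest, the centre of each at least 15 mm past the gate line (its rear edge at most 5 mm short of it) and within 10 mm of the slot's middle (x of coupling_1 in the frame of guide between 0.015 and 0.14 m and y of coupling_1 in the frame of guide between -0.01 and 0.01 m and height (world z) of each of coupling_1, coupling_2, coupling_3 below 0.006 m and x of coupling_2 in the frame of guide between 0.015 and 0.14 m and y of coupling_2 in the frame of guide between -0.01 and 0.01 m and x of coupling_3 in the frame of guide between 0.015 and 0.14 m and y of coupling_3 in the frame of guide between -0.01 and 0.01 m and angle between each of coupling_1, coupling_2, coupling_3's own z axis and vertical below 0.1 rad and linear speed of each of coupling_1, coupling_2, coupling_3 below 0.02 m/s); the robot touches nothing.
It fails at once if a coupling is lifted off the bench (8 mm or more) (height (world z) of any of coupling_1, coupling_2, coupling_3 above 0.008 m).
It fails at once if a coupling is tipped by more than 0.4 rad (angle between any of coupling_1, coupling_2, coupling_3's own z axis and vertical above 0.4 rad).
It fails at once if a coupling is gripped or pressed with more than 30 N (contact force between the fingers and coupling_1 above 30 N or contact force between the fingers and coupling_2 above 30 N or contact force between the fingers and coupling_3 above 30 N).
It fails at once if a bystander is moved by more than 20 mm (distance of any of dsub_hood, usb_stick, screwdriver_yellow from where it was at the start of the episode above 0.02 m).
It also fails if it takes over 61 s, if anything falls off the work surface, if the arm or the gripper's body presses on something with over 40 N, if the wrist force passes 120 N, or if a joint passes its speed limit or range.

## Robot

A 6-joint arm with a two-finger parallel gripper is mounted at the origin on a cart in front of the work surface, level with it; the furniture and walls round the work are solid. World frame = base frame: x ahead of the robot, y to its left, z up, the work surface at z = 0. Lengths are in m, angles in rad, forces in N, time in s.
With the tool pointing down it reaches from about 0.25 to 0.775 m from the base axis. Payload 4 kg.
Tool frame: the origin (TCP) lies on the centre line of the jaws, within the pads' length; the fingertips stand 14 mm ahead of it and the grasp point (between the pads) lies 5 mm behind it (robot.tcp_to_tips is the distance from the TCP to the fingertips, in m); z points along the fingers, y is the line along which they close (so a half turn about z gives the same grasp; the last joint's range is limited). The gripper opens to 94 mm and grips with 3 to 60 N. Pads are 16 mm wide; open, the fingers measure 119 mm over their backs; the gripper's body (75 mm by 177 mm) begins 78 mm behind the grasp point.
Start: joints at [1.149, 0.087, 1.371, -0, 1.684, -0.103], TCP at [0.172, 0.522, 0.22] pointing down, gripper open.
Joint ranges: [-3.1, 3.1], [-0.76, 2.03], [0.27, 2.55], [-1.08, 4.22], [0.17, 2.65], [-2.57, 2.57]. Speed limits (rad/s): [2.79, 2.79, 3.14, 3.14, 3.14, 3.14].

## Interface

Orientations are given as [roll, pitch, yaw] about the fixed x, y, z axes, in that order (R = Rz(yaw) Ry(pitch) Rx(roll)).
In Python, from bench import robot gives the robot as it stands.
- The arm moves only by the tool carry_out, never from a script. Its argument "increments" is a list of rows, each a list of 3 entries, a list of its own where there are three numbers: the closure in counts, from 0 (fully open) to 255 (shut), then the shift along the tool's x, y, z in mm, then the turn about the tool's z in degrees. In form: [[fingers, [dx, dy, dz], twist], ...]. A call has 1 to 8 rows; each row shifts and turns the commanded pose from where the row before left it, along the tool's axes as they then stand; what a row does not reach is not made up. A row lasts 1/10 s, in which the tool goes at most 50 mm and 8.59 degrees, less where a joint would pass 70% of its speed; a pose out of reach is approached as far as the arm can. A call with a gripper value outside its range is refused whole. The fingers move at their own pace and stop on an object; the grip force is fixed at half the most. Time passes only in rows, so rows that do not move let the fingers close. It gives the time, the measured TCP pose, the force, the opening and the grip force at its end, in the units of the state.
- robot.get_obs(): the state, without advancing time (a new reading comes with each control period).
- robot.snapshot(name): name is "scene" or "side" or "wrist"; returns the picture (480x640x3 uint8, blue, green, red); there is no depth.
- robot.get_calibration(name): a dict with "vfov" (degrees; the focal length in pixels is half the picture's height over the tangent of half this angle, whatever the lens; pixels are square), "cx", "cy" (the principal point, pixels), "k1" (the pictures are not rectified: a ray, as slopes to the right and down, at radius r is drawn at 1 + k1 r^2 times it, then the intrinsics apply), "T" (4x4, takes a point from camera to world coordinates). Camera axes: x right, y down, z forward; pixel columns grow to the right and rows downward; lengths in m; the calibration is good to about 2 mm. A picture is of the moment at which its call begins: read the wrist's pose just before it. get_calibration takes no time and is no camera call; for the wrist camera it gives the pose at the moment of the call.
- robot.close_job(): hands the job in; it is judged then, once.
The state is a dict: "time": time; "joint_positions": joint angles; "qvel": joint speeds; "joint_torque": joint torques, N m; "tool_pos": TCP position; "ee_rot": TCP orientation; "wrist_force": force on the tool from outside, world axes, zero at the start; "wrist_torque": the same for the moment, N m; "width": finger opening in m; "finger_force": force on a finger pad.
Only numpy, scipy, OpenCV 4.12 (cv2) and the standard library are available. Lean on these libraries where they do the work, as an engineer would, in place of code of your own. Each camera call takes 0.05 s, during which the arm holds its last target. There are 200 camera calls.

## Working session

There is one attempt and no reset: what is moved stays moved. The work goes in short steps, Python scripts to look and compute and a tool call to move; the robot and the scene stay as the last step left them, time stands still between calls to the robot, and variables do not carry over. Pictures are saved under pics/ and viewed, at most 10 in all, crops included, and the job is handed in when it is done.

Besides the shell and the picture viewer there is one more tool, called after "Call:" as name(argument=value, ...) on one line, values as JSON. carry_out: Moves the arm, as the interface text tells. Its arguments: {"type":"object","properties":{"increments":{"type":"array","items":{"type":"array"}}},"required":["increments"]}

```bash
mkdir -p pics; cat > h.py <<'E'
import numpy as np, cv2
from bench import robot
def ray(name,u,v,z=0.0,c=None):
    c=c or robot.get_calibration(name); f=240/np.tan(np.radians(c["vfov"])/2)
    K=np.array([[f,0,c["cx"]],[0,f,c["cy"]],[0,0,1]])
    p=cv2.undistortPoints(np.array([[[u,v]]],float),K,np.array([c["k1"],0,0,0,0.]))[0,0]
    T=np.array(c["T"]); d=T[:3,:3]@[p[0],p[1],1]; o=T[:3,3]
    return o+d*(z-o[2])/d[2]
def proj(name,P,c=None):
    c=c or robot.get_calibration(name); f=240/np.tan(np.radians(c["vfov"])/2)
    T=np.linalg.inv(np.array(c["T"])); q=T[:3,:3]@np.array(P)+T[:3,3]; x,y=q[:2]/q[2]; s=1+c["k1"]*(x*x+y*y)
    return c["cx"]+f*x*s, c["cy"]+f*y*s
E
python3 - <<'E'
from h import *
for n in ("scene","wrist"):
    cv2.imwrite(f"pics/{n}0.png",robot.snapshot(n)); c=robot.get_calibration(n); print(n,c["vfov"],c["k1"],np.round(c["T"],3).tolist())
o=robot.get_obs(); print(o["tool_pos"],o["ee_rot"],o["time"],o["width"],robot.tcp_to_tips)
E
```

```text
scene 54.61170173200137 -0.05037139730693232 [[-0.837, -0.349, 0.421, 0.225], [-0.546, 0.552, -0.63, 0.87], [-0.013, -0.757, -0.653, 0.63], [0.0, 0.0, 0.0, 1.0]]
wrist 65.9813453256534 0.010709355987557442 [[0.313, 0.924, 0.219, 0.11], [0.95, -0.304, -0.075, 0.543], [-0.003, 0.231, -0.973, 0.385], [0.0, 0.0, 0.0, 1.0]]
[0.17221448 0.52186482 0.21842227] [-3.13963678e+00 -1.61399860e-04  2.82281994e+00] 0.1 0.09408576677052038 0.014
```

View pics/scene0.png

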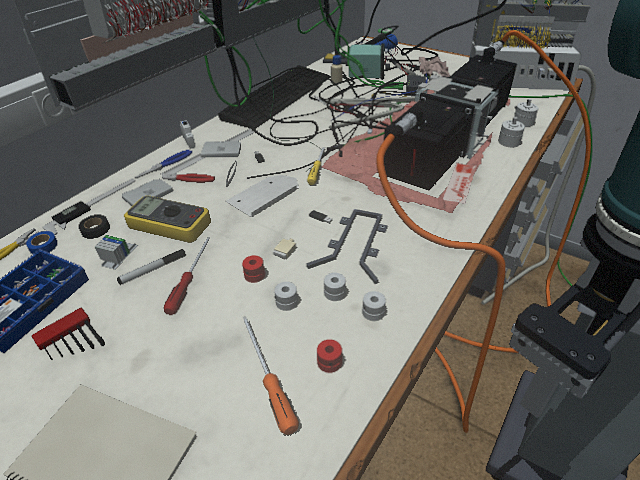

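View pics/wrist0.png

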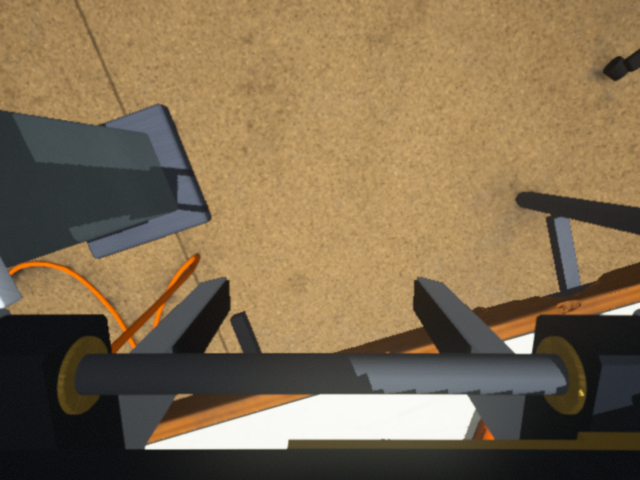

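The scene view shows grey couplings (tops) at about (286,289), (335,281) and (374,299), red ones at (253,264) and (329,350), and the guide around (350,240). The wrist view shows only the floor. I'll enlarge the scene around the work.

```bash
python3 - <<'E'
from h import *
im=cv2.imread("pics/scene0.png")[195:345,225:425]
cv2.imwrite("pics/crop0.png",cv2.resize(im,None,fx=4,fy=4,interpolation=cv2.INTER_CUBIC))
E
```

```text
(no output)
```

View pics/crop0.png

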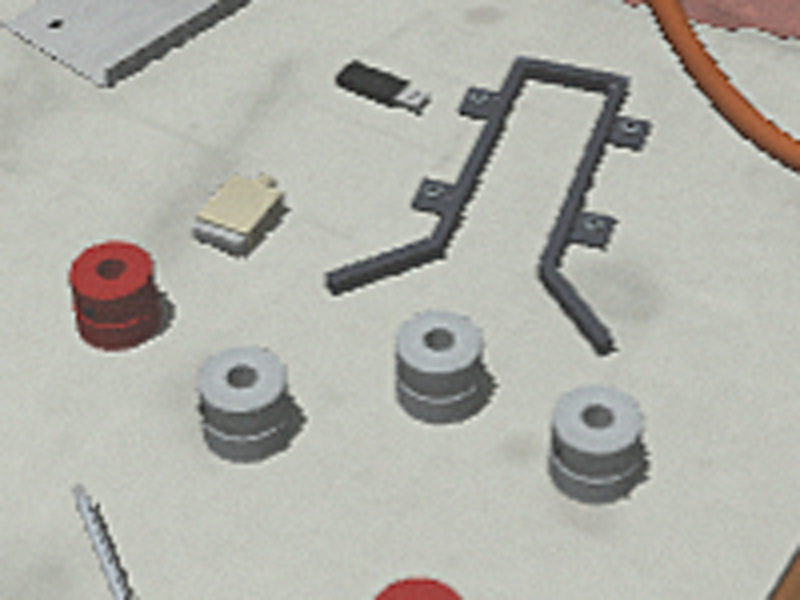

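```bash
python3 - <<'E'
from h import *
P=lambda x,y,z: np.round(ray("scene",225+(x+.5)/4-.5,195+(y+.5)/4-.5,z)*1000,1)
for n,x,y in (("cL",241,376),("cM",438,340),("cR",598,416),("red1",111,269)): print(n,P(x,y,.035))
for n,x,y in (("endL",518,58),("endR",630,76),("gateLin",443,240),("gateRin",543,266),("tipL",328,278),("tipR",606,349),("endinL",524,80),("endinR",612,94)): print(n,P(x,y,.01))
print("hood",P(238,210,.014),"usb",P(375,82,.008))
for p in ((80,490),(105,75)): print(P(*p,0.0))
E
```

```text
cL [599.3 449.4  35. ]
cM [538.5 384.9  35. ]
cR [456.7 386.3  35. ]
red1 [691.5 427.8  35. ]
endL [630.5 159.3  10. ]
endR [570.7 140.7  10. ]
gateLin [586.3 305.7  10. ]
gateRin [535.6 295.5  10. ]
tipL [618.5 357.9  10. ]
tipR [483.2 327.9  10. ]
endinL [617.7 174.5  10. ]
endinR [571.5 159.9  10. ]
hood [681.9 345.4  14. ] usb [686.6 216.9   8. ]
[639.7 516.7   0. ]
[823.4 283.2   0. ]
```

The enlarged crop shows coupling bores at crop (241,376), (438,340) and (598,416), gate inner corners at (443,240) and (543,266), and a red coupling at (111,269). The guide fits its known size: gate at about (561,303) mm, yaw about -75.5°. I'll turn the tool so that tool -x runs along guide x, and half-close the fingers to make a fork.

Call:
carry_out(increments=[[212,[0,0,0],8.2],[212,[0,0,0],8.2],[212,[0,0,0],8.2],[212,[0,0,0],8.2],[212,[0,0,0],8.2],[212,[0,0,0],8.2],[212,[0,0,0],8.1],[212,[0,0,0],0]])

```text
time: 0.9
tool_pos: [0.1723, 0.522, 0.2188]
ee_rot: [-3.141, 0.001, 1.823]
wrist_force: [-0.6, -0.0, 0.6]
width: 0.0333
finger_force: 0.0
```

Call:
carry_out(increments=[[212,[-23,40,0],0],[212,[-23,40,0],0],[212,[-23,40,0],0],[212,[-23,40,0],0],[212,[-23,40,0],0],[212,[-23,40,0],0],[212,[-23,40,0],0],[212,[-23,40,0],0]])

```text
time: 1.7
tool_pos: [0.5297, 0.423, 0.219]
ee_rot: [-3.141, 0.0, 1.826]
wrist_force: [0.0, 0.2, 0.7]
width: 0.0157
finger_force: 0.0
```

```bash
cat >> h.py <<'E'
G=np.array([561.,303.]); A=np.radians(-75.5); D=np.array([np.cos(A),np.sin(A)]); N=np.array([-D[1],D[0]])
def g(p): r=np.array(p[:2])*1000-G; return np.round([r@D,r@N],1)
def st():
    o=robot.get_obs(); print("t",round(o["time"],2),"guide xy",g(o["tool_pos"]),"z",np.round(o["tool_pos"][2]*1000,1),"yaw",np.round(np.degrees(o["ee_rot"]),1),"w",round(o["width"],4),"F",np.round(o["wrist_force"],1))
E
python3 - <<'E'
from h import *
st(); cv2.imwrite("pics/wrist1.png",robot.snapshot("wrist"))
E
```

```text
t 1.7 guide xy [-124.    -0.2] z 219.0 yaw [-180.     0.   104.6] w 0.0157 F [0.  0.2 0.7]
```

View pics/wrist1.png

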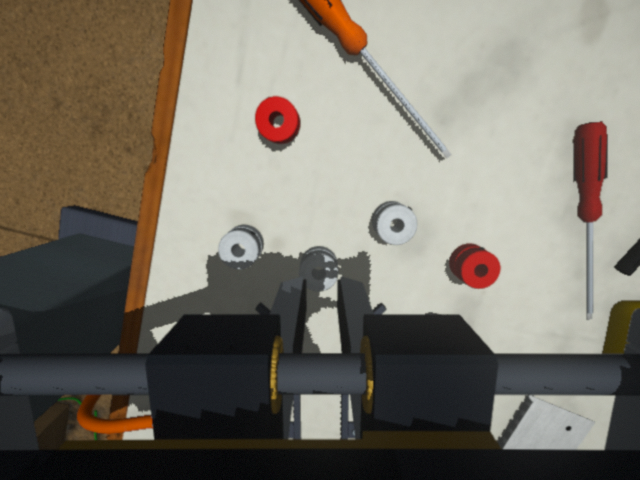

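The wrist view shows the couplings at (239,245), (318,268) and (397,224), red ones at (277,119) and (480,269), and the fork below. I'll check these against the scene view.

```bash
python3 - <<'E'
from h import *
for u,v in ((239,248),(318,269),(397,224),(482,270),(277,119)): p=ray("wrist",u,v,.035); print(np.round(p,3),g(p))
print([np.round(proj("wrist",list(np.r_[(G+x*D+y*N)/1000,.01])),0) for x,y in ((-43,66),(-43,-66))])
E
```

```text
[0.465 0.384 0.035] [-102.4  -73.1]
[0.544 0.382 0.035] [-80.8   3.1]
[0.606 0.444 0.035] [-125.1   78.7]
[0.7   0.42  0.035] [-78.9 164. ]
[0.474 0.508 0.035] [-220.5  -32.4]
[array([377., 296.]), array([254., 296.])]
```

Call:
carry_out(increments=[[212,[0,1,40],0],[212,[0,0,40],0],[212,[0,0,40],0],[212,[0,0,40],0],[212,[0,0,25],0],[212,[0,0,13],0],[212,[0,0,0],0]])

```text
time: 2.45
tool_pos: [0.5276, 0.4232, 0.0187]
ee_rot: [-3.137, 0.002, 1.824]
wrist_force: [0.3, 0.4, -0.2]
width: 0.0159
finger_force: 0.0
```

```bash
python3 - <<'E'
from h import *
st()
a=robot.snapshot("wrist"); b=robot.snapshot("side"); s=robot.snapshot("scene")
cv2.imwrite("pics/m1.png",np.vstack([np.hstack([cv2.resize(a,(400,300)),cv2.resize(b,(400,300))]),cv2.resize(s[195:345,225:425],(800,300)[:1]+(600,),interpolation=cv2.INTER_CUBIC)[150:450]]))
np.save("side1.npy",b)
E
```

```text
t 2.45 guide xy [-124.8   -2.3] z 18.7 yaw [-1.797e+02  1.000e-01  1.045e+02] w 0.0159 F [ 0.3  0.4 -0.2]
```

View pics/m1.png

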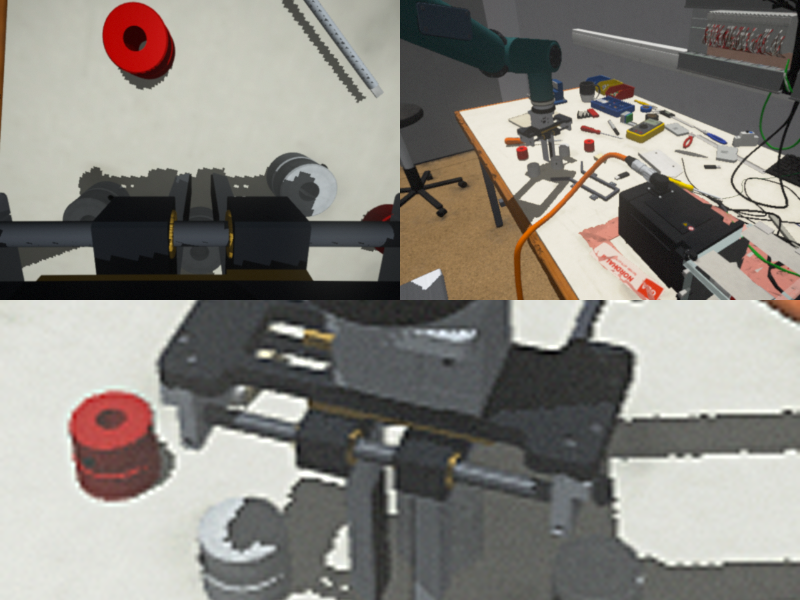

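Bottom-left of the wrist tile, the fork is astride the middle coupling's line (fingers at 183 and 222, coupling near 203). Start the sweep.

Call:
carry_out(increments=[[212,[-5,0,0],0],[212,[-5,0,0],0],[212,[-5,0,0],0],[212,[-5,0,0],0],[212,[-8,0,0],0],[212,[-8,0,0],0],[212,[-8,0,0],0],[212,[-8,0,0],0]])

```text
time: 3.4
tool_pos: [0.5424, 0.3732, 0.0218]
ee_rot: [3.141, -0.0, 1.823]
wrist_force: [-1.1, 2.5, 1.9]
width: 0.016
finger_force: 1.1
```

```bash
python3 - <<'E'
from h import *
st()
a=robot.snapshot("wrist"); b=robot.snapshot("side")
cv2.imwrite("pics/m2.png",np.hstack([cv2.resize(a,(400,300)),cv2.resize(b[190:370,190:430],(400,300),interpolation=cv2.INTER_CUBIC)]))
c=robot.get_calibration("side")
for x,y in ((0,24),(0,-24),(-43,66),(-43,-66),(150,24),(150,-24)): u,v=proj("side",list(np.r_[(G+x*D+y*N)/1000,.01])); print(x,y,round((u-190)/.6+400),round((v-190)/.6))
E
```

```text
t 3.4 guide xy [-72.6  -0.4] z 21.8 yaw [180.   -0.  104.4] w 0.016 F [-1.1  2.5  1.9]
0 24 563 135
0 -24 534 152
-43 66 562 110
-43 -66 483 154
150 24 657 184
150 -24 629 204
```

View pics/m2.png

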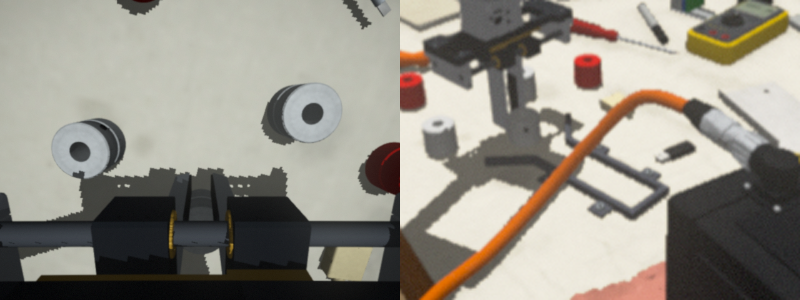

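The side crop shows the coupling ahead of the fork, heading between the wings (gate near (558,150)), and the other two are undisturbed. Continue.

Call:
carry_out(increments=[[212,[-8,0,2],0],[212,[-8,0,0],0],[212,[-8,0,0],0],[212,[-7,0,0],0],[212,[-7,0,0],0],[212,[-7,0,0],0],[212,[-7,0,0],0],[212,[-7,0,0],0]])

```text
time: 4.3
tool_pos: [0.5568, 0.3159, 0.0192]
ee_rot: [-3.141, 0.0, 1.823]
wrist_force: [-0.8, 0.4, -0.3]
width: 0.0156
finger_force: 0.5
```

```bash
python3 - <<'E'
from h import *
st()
b=robot.snapshot("side")
cv2.imwrite("pics/m3.png",cv2.resize(b[230:350,230:390],(800,600),interpolation=cv2.INTER_CUBIC))
E
```

```text
t 4.3 guide xy [-13.5  -0.8] z 19.2 yaw [-180.     0.   104.4] w 0.0156 F [-0.8  0.4 -0.3]
```

View pics/m3.png

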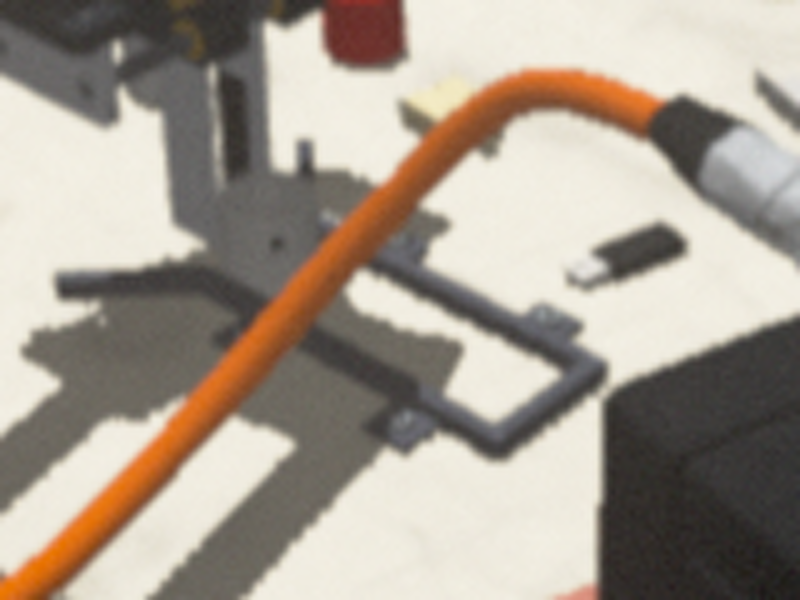

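The side view shows the first coupling at the slot mouth between the rails. I'll back off, shut the fingers to 25 mm and push it deeper.

Call:
carry_out(increments=[[212,[12,1,0],0],[255,[0,0,0],0],[255,[0,0,0],0],[255,[0,0,0],0],[255,[-6,0,0],0],[255,[-6,0,0],0],[255,[-6,0,0],0],[255,[-6,0,0],0]])

```text
time: 5.15
tool_pos: [0.5609, 0.3047, 0.0195]
ee_rot: [3.142, -0.0, 1.822]
wrist_force: [-0.2, 0.8, -0.6]
width: 0.0003
finger_force: 0.4
```

Call:
carry_out(increments=[[255,[-6,0,0],0],[255,[-6,0,0],0],[255,[-6,0,0],0],[255,[-3,0,0],0],[255,[0,0,0],0]])

```text
time: 5.65
tool_pos: [0.5662, 0.2842, 0.0195]
ee_rot: [3.142, 0.0, 1.822]
wrist_force: [0.2, 0.7, 0.4]
width: 0.0004
finger_force: 0.0
```

```bash
python3 -c "
from h import *
st()"
```

```text
t 5.65 guide xy [19.5  0.4] z 19.5 yaw [180.    0.  104.4] w 0.0004 F [0.2 0.7 0.4]
```

Call:
carry_out(increments=[[255,[30,0,0],0],[255,[40,0,-15],0],[92,[40,0,-40],0],[92,[38,20,-40],0],[92,[0,30,-25],0],[92,[0,25,0],0],[92,[0,0,0],0]])

```text
time: 6.35
tool_pos: [0.604, 0.4369, 0.1293]
ee_rot: [3.138, -0.0, 1.822]
wrist_force: [-0.0, -0.1, -0.6]
width: 0.0368
finger_force: 0.0
```

```bash
python3 - <<'E'
from h import *
st(); c=robot.get_calibration("wrist"); a=robot.snapshot("wrist"); s=robot.snapshot("scene")
cv2.imwrite("pics/m4.png",np.hstack([cv2.resize(a,(400,300)),cv2.resize(s[180:345,210:430],(400,300),interpolation=cv2.INTER_CUBIC)]))
import json; c["T"]=np.array(c["T"]).tolist(); json.dump(c,open("c4.json","w"))
E
```

```text
t 6.35 guide xy [-118.8   75.1] z 129.3 yaw [179.8  -0.  104.4] w 0.0368 F [-0.  -0.1 -0.6]
```

View pics/m4.png

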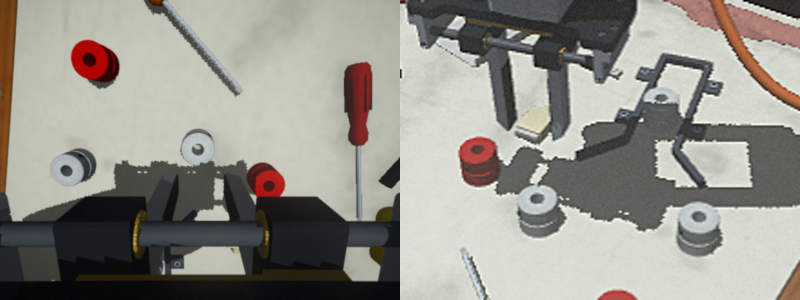

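The first coupling stands in the slot (right tile, 662,100). The wrist tile shows the left coupling's bore at full-res (317,240) and the right one's at (115,273).

```bash
python3 - <<'E'
from h import *
import json; c=json.load(open("c4.json"))
for u,v in ((317,240),(115,273)): print(g(ray("wrist",u,v,.035,c)))
st()
E
```

```text
[-129.8   73. ]
[-105.4  -75.1]
t 6.45 guide xy [-118.7   72. ] z 127.6 yaw [-179.9    0.   104.4] w 0.0447 F [-1.3  0.1 -0.2]
```

Call:
carry_out(increments=[[92,[11,1,0],0],[92,[0,0,0],0],[92,[0,0,20],0],[92,[0,0,30],0],[92,[0,0,30],0],[92,[0,0,20],0],[92,[0,0,9],0],[92,[0,0,0],0]])

```text
time: 7.25
tool_pos: [0.5982, 0.4467, 0.018]
ee_rot: [-3.138, 0.001, 1.823]
wrist_force: [-0.0, -0.2, 0.2]
width: 0.06
finger_force: 0.0
```

```bash
python3 -c "
from h import *
st()"
```

```text
t 7.25 guide xy [-129.8   71.9] z 18.0 yaw [-1.798e+02  1.000e-01  1.045e+02] w 0.06 F [-0.  -0.2  0.2]
```

Call:
carry_out(increments=[[92,[0,-5,0],0],[92,[0,-5,0],0],[92,[0,-5,0],0],[92,[0,-8,0],0],[92,[0,-9,0],0],[92,[0,-9,0],0],[92,[0,-9,0],0],[92,[0,-8,0],0]])

```text
time: 8.05
tool_pos: [0.5427, 0.4325, 0.0201]
ee_rot: [3.141, -0.0, 1.823]
wrist_force: [2.4, 0.0, 1.7]
width: 0.0604
finger_force: 0.9
```

Call:
carry_out(increments=[[92,[0,-8,0],0],[92,[0,-8,0],0],[92,[0,-5,0],0],[92,[0,-2,0],0],[92,[0,0,0],0],[92,[0,6,-20],0],[92,[0,0,-35],0],[92,[20,4,-35],0]])

```text
time: 8.85
tool_pos: [0.5253, 0.4463, 0.1087]
ee_rot: [-3.136, 0.003, 1.82]
wrist_force: [0.4, 0.7, -0.4]
width: 0.0596
finger_force: 0.0
```

Call:
carry_out(increments=[[212,[10,0,0],0],[212,[5,0,0],0],[212,[0,0,0],0]])

```text
time: 9.15
tool_pos: [0.5206, 0.4631, 0.1071]
ee_rot: [-3.137, 0.002, 1.824]
wrist_force: [0.6, -0.6, 0.6]
width: 0.0392
finger_force: 0.0
```

```bash
python3 - <<'E'
from h import *
st(); c=robot.get_calibration("wrist"); a=robot.snapshot("wrist"); s=robot.snapshot("scene")
cv2.imwrite("pics/m5.png",np.hstack([cv2.resize(a,(400,300)),cv2.resize(s[180:345,210:430],(400,300),interpolation=cv2.INTER_CUBIC)]))
import json; c["T"]=np.array(c["T"]).tolist(); json.dump(c,open("c5.json","w"))
E
```

```text
t 9.15 guide xy [-165.1    1. ] z 107.1 yaw [-1.797e+02  1.000e-01  1.045e+02] w 0.0392 F [ 0.6 -0.6  0.6]
```

View pics/m5.png

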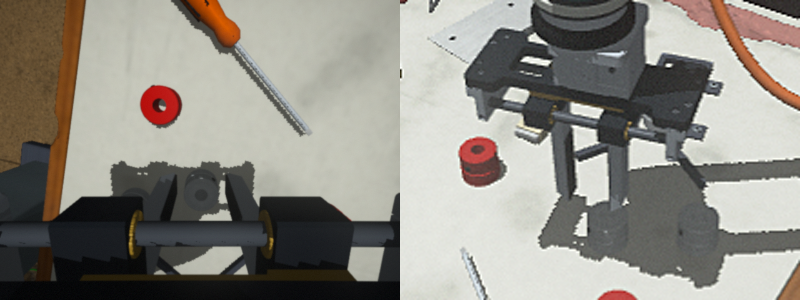

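The wrist tile shows the dragged coupling between the fingers, bore at full-res about (322,298). In the scene tile it is at (607,215), and the right coupling (698,213) is untouched.

```bash
python3 - <<'E'
from h import *
import json; c=json.load(open("c5.json"))
print(g(ray("wrist",322,298,.035,c)))
for x,y in ((607,212),(698,213)): print(g(ray("scene",210+(x-400)*.55,180+y*.55,.035)))
E
```

```text
[-140.1    1.8]
[-128.7    2.9]
[-103.6  -78.9]
```

Call:
carry_out(increments=[[212,[11,1,0],0],[212,[0,0,0],0],[212,[0,0,30],0],[212,[0,0,30],0],[212,[0,0,20],0],[212,[0,0,8],0],[212,[0,0,0],0]])

```text
time: 9.95
tool_pos: [0.5196, 0.4736, 0.02]
ee_rot: [-3.138, 0.001, 1.823]
wrist_force: [0.7, -0.8, 0.7]
width: 0.0158
finger_force: 0.0
```

Call:
carry_out(increments=[[212,[-5,0,0],0],[212,[-5,0,0],0],[212,[-5,0,0],0],[212,[-5,0,0],0],[212,[-8,0,0],0],[212,[-8,0,0],0],[212,[-8,0,0],0],[212,[-8,0,0],0]])

```text
time: 10.75
tool_pos: [0.5337, 0.4235, 0.0224]
ee_rot: [3.141, -0.001, 1.823]
wrist_force: [-0.8, 2.8, 2.5]
width: 0.016
finger_force: 1.2
```

```bash
python3 -c "
from h import *
st()"
```

```text
t 10.75 guide xy [-123.5    3.8] z 22.4 yaw [180.   -0.  104.4] w 0.016 F [-0.8  2.8  2.5]
```

Force 2.8 N, so the coupling is in the fork. Push on to the gate.

Call:
carry_out(increments=[[212,[-8,-1,2],0],[212,[-8,-1,0],0],[212,[-8,-1,0],0],[212,[-8,0,0],0],[212,[-8,0,0],0],[212,[-8,0,0],0],[212,[-8,0,0],0],[212,[-8,0,0],0]])

```text
time: 11.55
tool_pos: [0.5465, 0.3604, 0.0197]
ee_rot: [-3.141, 0.0, 1.823]
wrist_force: [-0.3, 0.9, 0.8]
width: 0.0157
finger_force: 0.8
```

Call:
carry_out(increments=[[212,[-8,0,0],0],[212,[-8,0,0],0],[212,[-8,0,0],0],[212,[-7,0,0],0],[212,[-7,0,0],0],[212,[-7,0,0],0],[212,[0,0,0],0]])

```text
time: 12.25
tool_pos: [0.5579, 0.3164, 0.0199]
ee_rot: [-3.141, 0.001, 1.822]
wrist_force: [-0.2, -0.2, 0.1]
width: 0.0157
finger_force: 0.0
```

```bash
python3 -c "
from h import *
st()"
```

```text
t 12.25 guide xy [-13.8   0.4] z 19.9 yaw [-180.     0.   104.4] w 0.0157 F [-0.2 -0.2  0.1]
```

Call:
carry_out(increments=[[212,[12,0,0],0],[255,[0,0,0],0],[255,[0,0,0],0],[255,[0,0,0],0],[255,[-6,0,0],0],[255,[-6,0,0],0],[255,[-6,0,0],0],[255,[-6,0,0],0]])

```text
time: 13.05
tool_pos: [0.5607, 0.3057, 0.02]
ee_rot: [3.142, -0.001, 1.822]
wrist_force: [0.0, 2.2, -0.5]
width: 0.0005
finger_force: 1.0
```

Call:
carry_out(increments=[[255,[-6,0,0],0],[255,[-6,0,0],0],[255,[-6,0,0],0],[255,[0,0,0],0],[255,[0,0,0],0]])

```text
time: 13.55
tool_pos: [0.5654, 0.2878, 0.02]
ee_rot: [3.142, 0.001, 1.822]
wrist_force: [0.4, -0.4, 0.3]
width: 0.0006
finger_force: 0.0
```

Call:
carry_out(increments=[[255,[30,0,0],0],[255,[40,0,-15],0],[92,[40,0,-40],0],[92,[12,-20,-40],0],[92,[0,-30,0],0],[92,[0,-24,0],0],[92,[0,0,0],0],[92,[0,0,0],0]])

```text
time: 14.35
tool_pos: [0.4644, 0.3838, 0.1105]
ee_rot: [3.14, 0.0, 1.823]
wrist_force: [0.1, -0.9, -0.2]
width: 0.045
finger_force: 0.0
```

```bash
python3 - <<'E'
from h import *
st(); c=robot.get_calibration("wrist"); a=robot.snapshot("wrist"); s=robot.snapshot("scene")
cv2.imwrite("pics/m6.png",np.hstack([cv2.resize(a,(400,300)),cv2.resize(s[180:345,210:430],(400,300),interpolation=cv2.INTER_CUBIC)]))
import json; c["T"]=np.array(c["T"]).tolist(); json.dump(c,open("c6.json","w"))
E
```

```text
t 14.35 guide xy [-102.4  -73.3] z 110.5 yaw [179.9   0.  104.5] w 0.045 F [ 0.1 -0.9 -0.2]
```

View pics/m6.png

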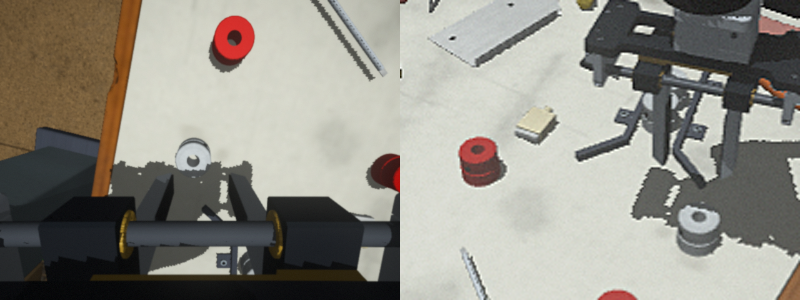

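The wrist tile shows the last coupling's bore at full-res (309,258). The scene tile shows couplings in the slot near (662,105). That was my tenth picture, so from here I go by numbers.

```bash
python3 - <<'E'
from h import *
import json; c=json.load(open("c6.json"))
print(g(ray("wrist",309,258,.035,c))); st()
E
```

```text
[-104.9  -80.9]
t 14.45 guide xy [-102.2  -72.6] z 110.2 yaw [180.    0.  104.4] w 0.0532 F [ 0.   0.6 -0.7]
```

Call:
carry_out(increments=[[92,[3,-6,0],0],[92,[0,0,0],0],[92,[0,0,20],0],[92,[0,0,30],0],[92,[0,0,25],0],[92,[0,0,12],0],[92,[0,0,4],0],[92,[0,0,0],0]])

```text
time: 15.25
tool_pos: [0.4579, 0.3853, 0.0193]
ee_rot: [-3.142, -0.0, 1.823]
wrist_force: [-0.1, 0.4, 0.6]
width: 0.0601
finger_force: 0.0
```

```bash
python3 -c "
from h import *
st()"
```

```text
t 15.25 guide xy [-105.5  -79.2] z 19.3 yaw [-180.    -0.   104.4] w 0.0601 F [-0.1  0.4  0.6]
```

Call:
carry_out(increments=[[92,[0,5,0],0],[92,[0,5,0],0],[92,[0,5,0],0],[92,[0,8,0],0],[92,[0,9,0],0],[92,[0,9,0],0],[92,[0,9,0],0],[92,[0,9,0],0]])

```text
time: 16.05
tool_pos: [0.5156, 0.4001, 0.0192]
ee_rot: [-3.141, -0.0, 1.823]
wrist_force: [-2.8, -0.5, 2.1]
width: 0.0605
finger_force: 1.2
```

Call:
carry_out(increments=[[92,[0,9,0],0],[92,[0,9,0],0],[92,[0,8,0],0],[92,[0,4,0],0],[92,[0,1,0],0],[92,[0,-6,-20],0],[92,[0,-2,-35],0],[92,[20,-2,-35],0]])

```text
time: 16.85
tool_pos: [0.5308, 0.4225, 0.1092]
ee_rot: [-3.141, 0.002, 1.82]
wrist_force: [0.4, 0.7, 0.2]
width: 0.0598
finger_force: 0.0
```

Call:
carry_out(increments=[[212,[20,0,0],0],[212,[5,0,0],0],[212,[0,0,0],0],[212,[0,0,0],0]])

```text
time: 17.25
tool_pos: [0.5231, 0.4476, 0.1065]
ee_rot: [-3.138, 0.002, 1.823]
wrist_force: [0.1, -0.6, -0.2]
width: 0.0315
finger_force: 0.0
```

```bash
python3 - <<'E'
from h import *
st(); s=robot.snapshot("scene"); cv2.imwrite("pics/s7.png",s)
# bore-like / grey-top check: print grey levels round predicted bore pixel
for x in (-115,-105,-95):
    for y in (-5,1,7):
        u,v=proj("scene",list(np.r_[(G+x*D+y*N)/1000,.035])); print(x,y,round(u),round(v),s[int(round(v)),int(round(u))].mean().round())
u,v=proj("scene",list(np.r_[(G-105*D+1*N)/1000,.035])); u,v=int(u),int(v)
print(s[v-16:v+22:2,u-20:u+21:2].mean(2).astype(int))
E
```

```text
t 17.25 guide xy [-149.5   -0.5] z 106.5 yaw [-1.798e+02  1.000e-01  1.044e+02] w 0.0315 F [ 0.1 -0.6 -0.2]
-115 -5 331 292 98.0
-115 1 327 291 93.0
-115 7 324 290 96.0
-105 -5 333 288 90.0
-105 1 329 287 116.0
-105 7 326 286 93.0
-95 -5 334 284 87.0
-95 1 331 283 117.0
-95 7 328 283 89.0
[[ 54  79 234 216 217 221 222 221 227 144  91  91  95  78  87  98  91  96
   95  94  98]
 [ 50  45 237 217 218 221 220 221 226 145  88  91  97  88  80  99  97  95
   92  93  96]
 [ 53  49 235 223 217 220 219 222 223 198  90  95  89  82  84 102 100  96
   94  96  99]
 [ 54  49 230 221 222 218 217 222 224 198  90  91  93  83  76  97  94  97
   94  93  98]
 [ 44 161 227 219 219 222 221 224 227 202  88  91  97  79 122  91  96  98
   95  92  98]
 [ 56 252 228 223 219 223 233 150  70  73  89 118  90  75 112  81  99  99
   92  96  96]
 [ 74  97  87 148 226 212  76  90  91  79 121 117 107  77 201  85  97  94
   95  94  91]
 [101  98 102  88 242  70  91  94  95  84 118 115 108  88  86  92  98  96
   92  91  92]
 [100 100  99  96 216  86  94  95  81  86 116 114  99  93  90  92  99 101
  101  94  88]
 [ 96  99
[... 181 characters left out ...]
4 226 207  94  94  93  93  92  91  91  91  92  92  86  95  97
   96  93  93]
 [101  92 238 224 189  76  92  95  92  92  93  95  99  91  89  85 101  97
   98  94  96]
 [ 94 163 223 223 169  68  92  92  91  95  89  92  94  87  88  94 103  96
   97  96 101]
 [ 84 237 221 222 200  90  92  96  91  97  98  94  89  88  89  83  96  99
   98  97  99]
 [163 229 223 222 203  87  90  90  87  96  92  97  90  91  91  88  95  96
   95  93  96]
 [ 82 198 237 234 221  88  95  92 103 103 102 104  93  88  87  92 101 103
   97 100  96]
 [ 97  99  89  88  89  95  92  93  97  97  93  99  87  91  92 100 104  98
  101  94  99]
 [ 94 173  94 101 100 101  94  98  99  99  99  95  96  96 101  99  99 102
   94  98  96]]
```

The coupling silhouette spans about u 319–339, centred on the predicted 329, so it sits near (-105, 1) in the guide frame. Fork behind it and push.

Call:
carry_out(increments=[[212,[6,1,0],0],[212,[0,0,0],0],[212,[0,0,30],0],[212,[0,0,30],0],[212,[0,0,20],0],[212,[0,0,8],0],[212,[0,0,0],0]])

```text
time: 18.0
tool_pos: [0.5227, 0.454, 0.0196]
ee_rot: [-3.139, 0.001, 1.823]
wrist_force: [-0.9, 0.1, 0.1]
width: 0.0158
finger_force: 0.0
```

Call:
carry_out(increments=[[212,[-5,0,0],0],[212,[-5,0,0],0],[212,[-5,0,0],0],[212,[-5,0,0],0],[212,[-5,0,0],0],[212,[-6,0,0],0],[212,[-7,0,0],0],[212,[-8,0,0],0]])

```text
time: 18.8
tool_pos: [0.5351, 0.4104, 0.0219]
ee_rot: [3.14, -0.001, 1.823]
wrist_force: [-0.8, 2.4, 2.0]
width: 0.016
finger_force: 1.4
```

```bash
python3 -c "
from h import *
st()"
```

```text
t 18.8 guide xy [-110.5    1.8] z 21.9 yaw [ 1.799e+02 -1.000e-01  1.045e+02] w 0.016 F [-0.8  2.4  2. ]
```

Call:
carry_out(increments=[[212,[-8,-1,2],0],[212,[-8,0,0],0],[212,[-8,0,0],0],[212,[-8,0,0],0],[212,[-8,0,0],0],[212,[-8,0,0],0],[212,[-8,0,0],0],[212,[-8,0,0],0]])

```text
time: 19.6
tool_pos: [0.5499, 0.3473, 0.0192]
ee_rot: [-3.141, 0.0, 1.823]
wrist_force: [-0.1, 2.4, 2.1]
width: 0.0157
finger_force: 1.4
```

Call:
carry_out(increments=[[212,[-8,0,0],0],[212,[-8,0,0],0],[212,[-7,0,0],0],[212,[-7,0,0],0],[212,[-3,0,0],0],[212,[0,0,0],0]])

```text
time: 20.2
tool_pos: [0.5581, 0.3155, 0.0192]
ee_rot: [-3.142, 0.0, 1.822]
wrist_force: [-0.6, 2.5, 1.1]
width: 0.0162
finger_force: 1.2
```

```bash
python3 -c "
from h import *
st()"
```

```text
t 20.2 guide xy [-12.8   0.4] z 19.2 yaw [-180.     0.   104.4] w 0.0162 F [-0.6  2.5  1.1]
```

Call:
carry_out(increments=[[212,[12,0,0],0],[255,[0,0,0],0],[255,[0,0,0],0],[255,[0,0,0],0],[255,[-5,0,0],0],[255,[-5,0,0],0],[255,[-5,0,0],0],[255,[-5,0,0],0]])

```text
time: 21.0
tool_pos: [0.5599, 0.3085, 0.0193]
ee_rot: [3.142, -0.002, 1.823]
wrist_force: [-0.5, 3.9, 0.1]
width: 0.0007
finger_force: 1.6
```

Call:
carry_out(increments=[[255,[-5,0,0],0],[255,[-5,0,0],0],[255,[-4,0,0],0],[255,[0,0,0],0],[255,[0,0,0],0]])

```text
time: 21.5
tool_pos: [0.5638, 0.2937, 0.0193]
ee_rot: [3.142, 0.002, 1.822]
wrist_force: [0.0, 0.3, -0.1]
width: 0.0005
finger_force: 0.0
```

Call:
carry_out(increments=[[255,[10,0,0],0],[255,[30,0,0],0],[255,[40,0,-30],0],[255,[40,0,-45],0],[255,[40,-45,-20],0],[255,[20,-45,0],0],[255,[0,-45,0],0],[255,[0,-45,0],0]])

```text
time: 22.3
tool_pos: [0.3554, 0.4124, 0.1027]
ee_rot: [3.141, 0.0, 1.824]
wrist_force: [-0.6, 1.3, -0.2]
width: 0.0002
finger_force: 0.0
```

Call:
carry_out(increments=[[255,[10,-45,0],0],[255,[10,-45,0],0],[255,[10,-30,0],0],[255,[0,0,0],0]])

```text
time: 22.7
tool_pos: [0.2302, 0.4111, 0.1028]
ee_rot: [-3.141, -0.0, 1.827]
wrist_force: [-0.3, -0.7, -0.8]
width: 0.0003
finger_force: 0.0
```

```bash
python3 - <<'E'
from h import *
st(); s=robot.snapshot("scene"); cv2.imwrite("pics/s8.png",s)
# profile along slot mid at top height: bores dark, tops bright
for x in range(-20,156,4):
    r=[]
    for y in (-14,-8,0,8,14):
        u,v=proj("scene",list(np.r_[(G+x*D+y*N)/1000,.035])); r.append(int(s[int(round(v)),int(round(u))].mean()))
    print(x,r)
E
```

```text
t 22.7 guide xy [-187.5 -293.2] z 102.8 yaw [-180.    -0.   104.7] w 0.0003 F [-0.3 -0.7 -0.8]
-20 [207, 196, 197, 192, 54]
-16 [108, 99, 113, 192, 137]
-12 [92, 104, 97, 208, 65]
-8 [93, 102, 100, 124, 65]
-4 [97, 76, 118, 91, 73]
0 [87, 163, 143, 116, 61]
4 [90, 80, 81, 78, 83]
8 [88, 87, 96, 81, 101]
12 [86, 92, 93, 94, 83]
16 [88, 91, 85, 86, 91]
20 [83, 172, 182, 155, 97]
24 [75, 179, 175, 177, 183]
28 [190, 181, 188, 185, 180]
32 [176, 182, 169, 183, 179]
36 [187, 182, 94, 81, 182]
40 [181, 182, 98, 125, 184]
44 [164, 180, 131, 195, 181]
48 [137, 185, 188, 186, 189]
52 [84, 142, 183, 184, 118]
56 [85, 81, 164, 122, 83]
60 [76, 91, 180, 177, 104]
64 [105, 179, 175, 172, 181]
68 [161, 183, 196, 181, 186]
72 [186, 184, 92, 160, 180]
76 [186, 187, 96, 125, 182]
80 [181, 184, 95, 98, 184]
84 [162, 181, 98, 195, 185]
88 [168, 186, 185, 185, 189]
92 [78, 172, 184, 185, 134]
96 [77, 71, 128, 125, 79]
100 [72, 127, 181, 178, 101]
104 [132, 176, 182, 177, 154]
108 [151, 181, 191, 185, 180]
112 [184, 181, 142, 176, 184]
116 [185, 187, 91, 79, 181]
120 [182, 183, 93, 100, 183]
124 [163, 181, 146, 124, 178]
128 [178, 178, 179, 188, 171]
132 [192, 170, 174, 171, 185]
136 [191, 191, 187, 189, 190]
140 [188, 190, 190, 190, 190]
144 [192, 182, 190, 193, 189]
148 [185, 188, 189, 195, 189]
152 [186, 189, 190, 188, 188]
```

Three upright tops with dark bores stand in line, centred at guide x of about 39, 78 and 118 mm and y of about 1–2 mm. The arm is clear, so I'm handing in.

```bash
python3 -c "
from bench import robot
print(robot.close_job())"
```

```text
the job is handed in; nothing more can be done
None
```

The job is handed in at 22.7 s of the 61 s: by the last scene image all three couplings stand upright in a row in the slot, centres about 39, 78 and 118 mm past the gate and 1–2 mm off its middle, with the arm clear; no verdict came back, and I did not re-measure the bystanders.

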